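# Count along the tabs and push the drive into the third gap

### The arm

A 6-joint arm with a two-finger parallel gripper is mounted at the origin on the work surface. World frame = base frame: x ahead of the robot, y to its left, z up, the work surface at z = 0. Lengths are in mm, angles in rad, forces in N, time in s.
With the tool pointing down it reaches from about 275 to 750 mm from the base axis. Payload 10.2 kg.
Tool frame: the origin (TCP) lies at the very end of the fingers, on their centre line; the grasp point (between the pads) lies 19 mm behind it; z points along the fingers, y is the line along which they close (so a half turn about z gives the same grasp; the last joint's range is limited). The gripper opens to 85 mm and grips with 20 to 120 N. Pads are 22 mm wide; open, the fingers measure 114 mm over their backs; the gripper's body (76 mm by 85 mm) begins 54 mm behind the grasp point. The pads swing forward as they close: fully open they stand 13 mm farther back than shut.
Start: joints at [-1.409, 0.313, 1.498, -0, 1.331, -0.223], TCP at [197.059, -486.62, 231.294] pointing down, gripper open.
Joint ranges: [-2.94, 2.94], [-0.97, 2.17], [0.19, 2.56], [-1.23, 4.37], [0.02, 3.11], [-2.88, 2.88]. Speed limits (rad/s): [2.39, 2.39, 3.01, 3.14, 3.14, 3.14].

### API

Orientations are given as a unit quaternion [w, x, y, z].
In Python, from rig import ctrl gives the robot as it stands.
- The arm moves only by the shell command python3 -m pendant 'ROWS' [FORCE]. ROWS is JSON, a list that holds one entry, the list of rows, each a list of 5 numbers: the shift along the tool's x, y, z normalised to -1 to 1, where 1 is 200 mm, then the turn about the tool's z normalised to -1 to 1, where 1 is pi rad, then the opening, from 0 (shut) to 1 (fully open). In form: [[[dx, dy, dz, spin, hand], ...]]. A call has 1 to 12 rows; each row is the pose to reach, as a shift and turn from the pose commanded when the call began, along the tool's axes at that moment, turning the shorter way round; what a row does not reach only later rows make up. A row lasts 1/10 s, in which the tool goes at most 50 mm and 8.59 degrees, less where a joint would pass 70% of its speed; a pose out of reach is approached as far as the arm can. A call with a number of a shift or a turn outside -1 to 1 is refused whole. A call with a gripper value outside its range is refused whole. The fingers move at their own pace and stop on an object; FORCE is the grip in N (left out, the last holds). Time passes only in rows, so rows that repeat a pose let the fingers close. It gives the time, the measured TCP pose, the force, the opening and the grip force at its end, in the units of the state.
- ctrl.sense(): the state, without advancing time (a new reading comes with each control period).
- ctrl.capture(name): name is "scene" or "top" or "wrist"; returns (picture, depth): 420x560x3 uint8, blue, green, red; 420x560 float32, mm along the optical axis (not along the pixel's ray), 0 where there is no reading.
- ctrl.get_calibration(name): a dict with "K" (3x3 intrinsics, pixels), "origin" and "rotation" of the camera in the world. Camera axes: x right, y down, z forward; pixel columns grow to the right and rows downward; lengths in mm; the calibration is good to about 2 mm. A picture is of the moment at which its call begins: read the wrist's pose just before it. get_calibration takes no time and is no camera call; for the wrist camera it gives the pose at the moment of the call.
- ctrl.finish_job(): hands the job in; it is judged then, once.
The state is a dict: "time_s": time; "joints": joint angles; "dq": joint speeds; "tau": joint torques, N m; "eef_pos": TCP position; "ee_rot": TCP orientation; "force": force on the tool from outside, world axes, zero at the start; "wrist_torque": the same for the moment, N m; "grip_width": opening from 0.0 (shut) to 1.0 (fully open); "grip_force": force on a finger pad.
Only numpy, scipy, OpenCV 4.12 (cv2) and the standard library are available. Lean on these libraries where they do the work, as an engineer would, in place of code of your own. Each camera call takes 0.05 s, during which the arm holds its last target. There are 200 camera calls.

### The job

Starting from the end of the rack with the green block, run a fingertip along the rail of yellow tabs at the back and flick over the first, second and third tab in turn to count the gaps (filled gaps count too), leaving the other three tabs standing. Then, without picking it up, push the orange drive along the ledge to the third gap from the green end and push it into that gap, fully home against the back. Do not push it into any other gap, and leave the two black drives, the mug and the mouse where they are.

Things in the scene. Friction and masses are not known exactly. Their poses are not given: they have to be found in the camera images.
- rack: Low drive rack fixed to the desk. Origin: desk level, middle of the plane of the gap mouths; +x into the gaps (away from the robot), +y along the row to the robot's left, z up. Six gaps, centres at y = +115, +69, +23, -23, -69, -115 mm, each 36 mm wide between 10 mm aluminium walls (tops 32 mm above the desk, rounded noses at x = 0), floor 4 mm above the desk, back stop at x = 64 mm.
- ledge (a point): Middle of the top of the flat grey ledge in front of the gap mouths, at rack (-35.5, 0, 4) mm. The ledge spans rack x = -71 to 0, y = -170 to +170 mm, level with the gap floors, open at both ends; toward the robot a dark lip bounds it (x = -77 to -71, top 10 mm above the desk).
- tab_rail (a point): Middle of the top of the dark rail behind the gaps, at rack (78, 0, 34) mm. The rail spans rack x = 64 to 92, y = -143 to +143 mm and carries one yellow tab per gap, in line with its gap's centre.
- cap_green: Green block, 50 x 20 x 36 mm, fixed on one end of the rack (x = 30, y = +157 or -157 mm in the rack's frame): it marks the end from which the gaps are counted; origin at the centre of its underside, 4 mm above the desk
- cap_grey: Grey block of the same size, fixed on the other end of the rack; origin likewise
- drive: Orange drive cartridge with a white label, 64 mm long (its x, along the gaps), 32 mm wide (y), 26 mm high, about 150 g, loose, lying on the ledge anywhere along the row, its length along the gaps; origin at the centre of its underside. Slides with friction. Fully home in a gap its origin is at x = 32 mm of the rack and its near end is flush with the mouths.
- tab_a (a joint): Lean of the yellow tab behind the gap at y = +115 mm of the rack, in rad: 0 upright, positive toward the rack's -y, negative toward +y, stops at 1.4. A plate 14 mm wide (rack x), 3 mm thick, 30 mm high, hinged at rack x = 78, 34 mm above the desk (its top 64 mm above the desk); a weak spring (about 1 N at mid height) stands it up again once a finger has passed.
- tab_b (a joint): Lean of the yellow tab behind the gap at y = +69 mm of the rack, in rad: 0 upright, positive toward the rack's -y, negative toward +y, stops at 1.4. A plate 14 mm wide (rack x), 3 mm thick, 30 mm high, hinged at rack x = 78, 34 mm above the desk (its top 64 mm above the desk); a weak spring (about 1 N at mid height) stands it up again once a finger has passed.
- tab_c (a joint): Lean of the yellow tab behind the gap at y = +23 mm of the rack, in rad: 0 upright, positive toward the rack's -y, negative toward +y, stops at 1.4. A plate 14 mm wide (rack x), 3 mm thick, 30 mm high, hinged at rack x = 78, 34 mm above the desk (its top 64 mm above the desk); a weak spring (about 1 N at mid height) stands it up again once a finger has passed.
- tab_d (a joint): Lean of the yellow tab behind the gap at y = -23 mm of the rack, in rad: 0 upright, positive toward the rack's -y, negative toward +y, stops at 1.4. A plate 14 mm wide (rack x), 3 mm thick, 30 mm high, hinged at rack x = 78, 34 mm above the desk (its top 64 mm above the desk); a weak spring (about 1 N at mid height) stands it up again once a finger has passed.
- tab_e (a joint): Lean of the yellow tab behind the gap at y = -69 mm of the rack, in rad: 0 upright, positive toward the rack's -y, negative toward +y, stops at 1.4. A plate 14 mm wide (rack x), 3 mm thick, 30 mm high, hinged at rack x = 78, 34 mm above the desk (its top 64 mm above the desk); a weak spring (about 1 N at mid height) stands it up again once a finger has passed.
- tab_f (a joint): Lean of the yellow tab behind the gap at y = -115 mm of the rack, in rad: 0 upright, positive toward the rack's -y, negative toward +y, stops at 1.4. A plate 14 mm wide (rack x), 3 mm thick, 30 mm high, hinged at rack x = 78, 34 mm above the desk (its top 64 mm above the desk); a weak spring (about 1 N at mid height) stands it up again once a finger has passed.
- docked_1: Black drive already in the second gap from the rack's +y end, same size as the orange drive (64 x 32 x 26 mm), loose; origin at the centre of its underside; leave it alone
- docked_2: Black drive already in the last gap at the rack's -y end, same size as the orange drive (64 x 32 x 26 mm), loose; origin at the centre of its underside; leave it alone
- mug: Blue ceramic mug, 76 mm across, 90 mm high, handle at its own +y, standing on the desk; origin at the centre of its underside; leave it alone
- mouse: Black and grey computer mouse, about 105 x 60 x 34 mm, on the desk; origin at the centre of its underside; leave it alone

How it is judged (in metres and radians):
On the way, in this order (a step that is already met when the one before it is completed fails the run):
1. the first tab from the green end is flicked over (leans by 0.35 rad or more) (((y of cap_green in the frame of rack above 0 m and (value of joint tab_a above 0.35 rad or value of joint tab_a below -0.35 rad)) or (y of cap_green in the frame of rack below 0 m and (value of joint tab_f above 0.35 rad or value of joint tab_f below -0.35 rad)))), for 0.02 s.
2. the second tab from the green end is flicked over (leans by 0.35 rad or more) (((y of cap_green in the frame of rack above 0 m and (value of joint tab_b above 0.35 rad or value of joint tab_b below -0.35 rad)) or (y of cap_green in the frame of rack below 0 m and (value of joint tab_e above 0.35 rad or value of joint tab_e below -0.35 rad)))), for 0.02 s.
3. the third tab from the green end is flicked over (leans by 0.35 rad or more) (((y of cap_green in the frame of rack above 0 m and (value of joint tab_c above 0.35 rad or value of joint tab_c below -0.35 rad)) or (y of cap_green in the frame of rack below 0 m and (value of joint tab_d above 0.35 rad or value of joint tab_d below -0.35 rad)))), for 0.02 s.
4. the orange drive is home in the third gap from the green end (x of drive in the frame of rack above 0.026 m and z of drive in the frame of rack below 0.009 m and angle between the x axis of drive and the x axis of rack, either way round below 0.12 rad and ((y of cap_green in the frame of rack above 0 m and y of drive in the frame of rack between 0.017 and 0.029 m) or (y of cap_green in the frame of rack below 0 m and y of drive in the frame of rack between -0.029 and -0.017 m))), for 0.2 s.
At the end, for the whole second after the job is handed in: The orange drive lies at rest on the rack's base in the third gap from the green end, centred to 6 mm, straight to 0.12 rad, and no more than 6 mm short of the back stop (all of step 4 and linear speed of drive below 0.01 m/s); the robot touches nothing.
It fails at once if the orange drive is lifted (more than 12 mm) or tipped (z of drive in the frame of rack above 0.016 m or angle between drive's own z axis and vertical above 0.4 rad).
It fails at once if the orange drive is pushed into another gap (more than 25 mm deep) (x of drive in the frame of rack above -0.007 m and not ((y of cap_green in the frame of rack above 0 m and y of drive in the frame of rack between 0 and 0.046 m) or (y of cap_green in the frame of rack below 0 m and y of drive in the frame of rack between -0.046 and 0 m))).
It fails at once if one of the fourth to sixth tabs from the green end is flicked over ((y of cap_green in the frame of rack above 0 m and ((value of joint tab_d above 0.35 rad or value of joint tab_d below -0.35 rad) or (value of joint tab_e above 0.35 rad or value of joint tab_e below -0.35 rad) or (value of joint tab_f above 0.35 rad or value of joint tab_f below -0.35 rad))) or (y of cap_green in the frame of rack below 0 m and ((value of joint tab_a above 0.35 rad or value of joint tab_a below -0.35 rad) or (value of joint tab_b above 0.35 rad or value of joint tab_b below -0.35 rad) or (value of joint tab_c above 0.35 rad or value of joint tab_c below -0.35 rad)))).
It fails at once if a black drive, the mug or the mouse is moved by more than 12 mm (distance of any of docked_1, docked_2, mug, mouse from where it was at the start of the episode above 0.012 m).
It also fails if it takes over 53 s, if anything falls off the work surface, if the arm or the gripper's body presses on something with over 40 N, if the wrist force passes 120 N, or if a joint passes its speed limit or range.

## Working session

There is one attempt and no reset: what is moved stays moved. The work goes in short steps, Python scripts to look and compute and a shell command to move; the robot and the scene stay as the last step left them, time stands still between calls to the robot, and variables do not carry over. Pictures are saved under pics/ and viewed, at most 10 in all, crops included, and the job is handed in when it is done.

```bash
mkdir -p pics; ls; python3 - <<'E'
from rig import ctrl
import cv2,numpy as np
s=ctrl.sense();print(s['time_s'],s['eef_pos'],s['ee_rot'],s['force'],s['grip_width'])
for n in("top","scene"):
    im,d=ctrl.capture(n);cv2.imwrite(f'pics/{n}0.png',im);np.save(f'{n}_d.npy',d)
    c=ctrl.get_calibration(n);print(n,{k:np.round(np.array(v),3).tolist() for k,v in c.items()})
E
```

```text
pics
0.0 [ 196.99934774 -486.34656494  230.72809807] [-6.59871588e-04  9.81548488e-01  1.91212267e-01  1.13039893e-05] [0.68277503 0.19165818 0.02455843] 0.9975820862889588
top {'K': [[492.187, 0.0, 287.883], [0.0, 492.187, 212.111], [0.0, 0.0, 1.0]], 'origin': [365.551, -16.236, 1130.826], 'rotation': [-0.053, 0.715, -0.696, 0.046]}
scene {'K': [[512.308, 0.0, 273.4], [0.0, 512.308, 214.371], [0.0, 0.0, 1.0]], 'origin': [1142.848, 468.132, 1062.86], 'rotation': [-0.141, 0.439, 0.838, -0.291]}
```

View pics/top0.png

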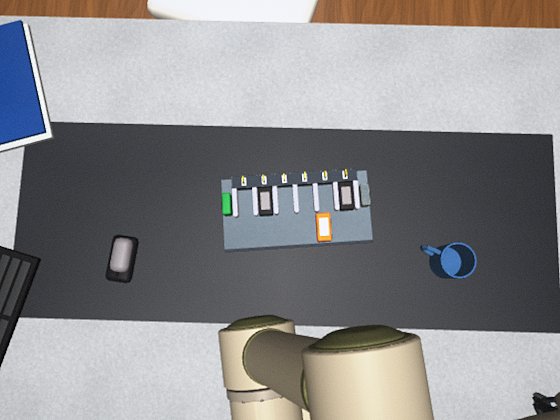

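View pics/scene0.png

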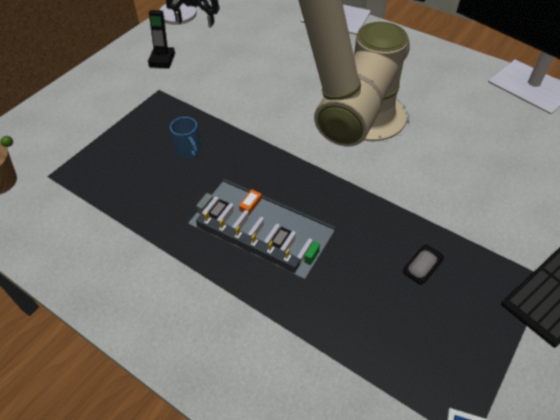

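Top view: green cap at about (227,203), i.e. rack +y end; the orange drive at (323,227), in front of gap 5; black drives at (265,201) and (346,196); mug at (455,260), mouse at (122,258). I'll enlarge the rack.

```bash
python3 - <<'E'
import cv2
im=cv2.imread('pics/top0.png')
cv2.imwrite('pics/crop0.png',cv2.resize(im[160:260,215:380],None,fx=4.8,fy=4.8,interpolation=cv2.INTER_CUBIC))
E
```

```text
(no output)
```

View pics/crop0.png

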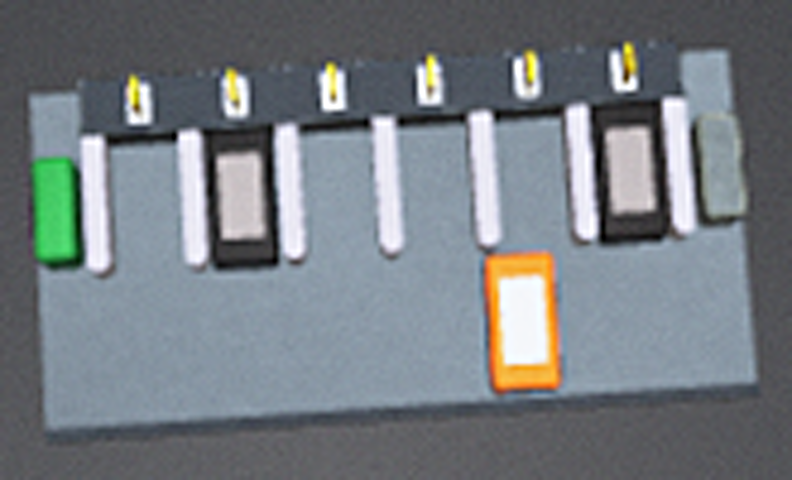

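```bash
cat >h.py <<'E'
import numpy as np
from rig import ctrl
from scipy.spatial.transform import Rotation as R
from scipy.optimize import least_squares
def rot(q): return R.from_quat(np.roll(q,-1))
def cal(n):
    c=ctrl.get_calibration(n); return np.array(c['K']),np.array(c['origin']),rot(c['rotation'])
def proj(P,C):
    K,o,r=C; p=r.inv().apply(np.array(P,float)-o)@K.T; return p[:,:2]/p[:,2:]
def unproj(uv,z,C):
    K,o,r=C; uv=np.atleast_2d(uv); d=r.apply(np.c_[uv,np.ones(len(uv))]@np.linalg.inv(K).T)
    return o+d*((z-o[2])/d[:,2])[:,None]
def r2w(P,p): return R.from_euler('z',p[2]).apply(np.atleast_2d(P))+[p[0],p[1],0]
def w2r(P,p): return R.from_euler('z',-p[2]).apply(np.atleast_2d(P)-[p[0],p[1],0])
def fit(Pr,uv,C,p0): 
    s=least_squares(lambda p:(proj(r2w(Pr,p),C)-uv).ravel(),p0,x_scale=[100,100,.1],loss='soft_l1'); return s.x,s.fun.reshape(-1,2)
E
python3 - <<'E'
from h import *
C=cal('top')
wy=[138,92,46,0,-46,-92,-138]
cr=[(100,270),(198,265),(296,262),(393,253),(489,245),(586,240),(685,234),(92,135),(190,130),(288,123),(383,117),(481,110),(577,104),(674,98),(55,208),(720,165)]
P=[(0,y,32) for y in wy]+[(64,y,32) for y in wy]+[(30,157,40),(30,-157,40)]
f=lambda c:(np.array(c)+.5)/4.8-.5+[215,160]
p,res=fit(np.array(P,float),f(cr),C,[500,0,0]);print(p,np.abs(res).max(0));print(res.round(1).tolist())
np.save('rack.npy',p)
w=unproj(f([(487,256),(550,253),(558,385),(494,390)]),30,C);r=w2r(w,p);print(w.round(),r.round(),r.mean(0))
print('lipcorners',w2r(unproj(f([(46,432),(755,390)]),7,C),p))
d=np.load('top_d.npy');K,o,rr=C
print('drive depth z', [ (o+rr.apply(np.linalg.inv(K)@[u,v,1]*d[v,u]))[2] for u,v in [(323,227),(265,201),(227,203),(250,235)]])
s=ctrl.sense();T=rot(s['ee_rot']);print('tool axes',T.as_matrix().round(3))
print('tab tops',r2w([(78,y,64) for y in (157,115,69,23,-23)],p).round(1))
K,o,r=cal('wrist');print('wrist cam in tool',T.inv().apply(o-s['eef_pos']),(T.inv()*r).as_matrix().round(2))
E
```

```text
[ 5.21520631e+02 -2.30166103e+01  9.06119762e-02] [0.61036826 0.87255472]
[[-0.2, 0.1], [-0.2, -0.2], [-0.3, -0.9], [-0.1, -0.3], [0.2, 0.0], [0.4, -0.2], [0.1, -0.3], [0.1, 0.3], [-0.1, 0.1], [-0.3, 0.3], [0.1, 0.2], [-0.1, 0.4], [0.1, 0.3], [0.0, 0.3], [-0.3, -0.1], [0.6, -0.1]]
[[ 521.  -68.   30.]
 [ 523.  -97.   30.]
 [ 461. -102.   30.]
 [ 458.  -72.   30.]] [[ -5. -44.  30.]
 [ -5. -74.  30.]
 [-67. -73.  30.]
 [-68. -43.  30.]] [-36.33801087 -58.54487586  30.        ]
lipcorners [[ -72.32408339  169.72504643    7.        ]
 [ -74.0894331  -168.23868502    7.        ]]
drive depth z [np.float64(29.163125389157585), np.float64(29.441123519228768), np.float64(40.2254233056517), np.float64(2.7211255148988585)]
tool axes [[ 0.927  0.375 -0.   ]
 [ 0.375 -0.927  0.001]
 [ 0.    -0.001 -1.   ]]
tab tops [[585.  140.4  64. ]
 [588.8  98.6  64. ]
 [593.   52.8  64. ]
 [597.1   6.9  64. ]
 [601.3 -38.9  64. ]]
wrist cam in tool [  76.81429764   -0.82316772 -142.58829565] [[-0.   -0.95 -0.3 ]
 [ 1.   -0.   -0.  ]
 [ 0.   -0.3   0.95]]
```

Rack fit: (521.5, −23.0), yaw 0.0906, with residuals under 1 px. The drive is at rack (−36, −58.5), straight. Next I shut the hand, align the tool with the rack and travel high to the green end of the rail.

```bash
python3 -m pendant '[[[0,0,0,0.047,0],[0,0,0,0.0936,0],[0,0,0,0.0936,0],[0,0,0,0.0936,0]]]'; python3 -m pendant '[[[0.2,-0.26,0,0,0],[0.4,-0.52,0,0,0],[0.6,-0.78,0,0,0],[0.74,-0.96,0,0,0],[0.74,-0.96,0,0,0]]]'; python3 -m pendant '[[[0.2,-0.26,0,0,0],[0.4,-0.52,0,0,0],[0.6,-0.78,0,0,0],[0.74,-0.96,0,0,0],[0.74,-0.96,0,0,0]]]'; python3 -m pendant '[[[0.2,-0.26,0,0,0],[0.4,-0.52,0,0,0],[0.6,-0.78,0,0,0],[0.74,-0.96,0,0,0],[0.74,-0.96,0,0,0],[0.74,-0.96,0,0,0],[0.74,-0.96,0,0,0]]]'
cat >st.py <<'E'
from h import *
s=ctrl.sense();p=np.load('rack.npy');T=rot(s['ee_rot'])
print('t',round(s['time_s'],2),'rackpos',w2r(s['eef_pos'],p)[0].round(1),'yaw err deg',np.degrees(np.arctan2(*T.as_matrix()[[1,0],0])-p[2]).round(2),'F',R.from_euler('z',-p[2]).apply(s['force']).round(1),'g',round(s['grip_width'],3))
E
python3 st.py
```

```text
time_s: 0.5
eef_pos: [197.1, -486.5, 231.1]
ee_rot: [-0.0, 0.999, 0.047, -0.0]
force: [0.5, -0.2, -0.1]
grip_width: 0.331
grip_force: 0.0
time_s: 1.0
eef_pos: [327.8, -279.9, 231.4]
ee_rot: [0.0, 0.999, 0.047, 0.0]
force: [1.1, -0.2, 0.4]
grip_width: 0.0
grip_force: 0.0
time_s: 1.5
eef_pos: [457.9, -75.0, 231.4]
ee_rot: [0.0, 0.999, 0.048, 0.0]
force: [-0.1, -1.0, 1.2]
grip_width: 0.001
grip_force: 0.0
time_s: 2.2
eef_pos: [586.9, 127.6, 230.7]
ee_rot: [0.0, 0.999, 0.047, -0.001]
force: [0.1, -0.2, -0.1]
grip_width: 0.001
grip_force: 0.0
t 2.2 rackpos [ 78.7 144.1 230.7] yaw err deg 0.22 F [ 0.1 -0.2 -0.1] g 0.001
```

```bash
python3 - <<'E'
from h import *
import cv2
C=cal('wrist');p=np.load('rack.npy')
im,d=ctrl.capture('wrist')
for P in proj(r2w([(78,115,64),(78,69,64),(0,138,32),(78,144,50)],p),C): cv2.circle(im,tuple(int(round(v)) for v in P),3,(255,0,255),1)
cv2.imwrite('pics/w1.png',im)
E
```

```text
(no output)
```

View pics/w1.png

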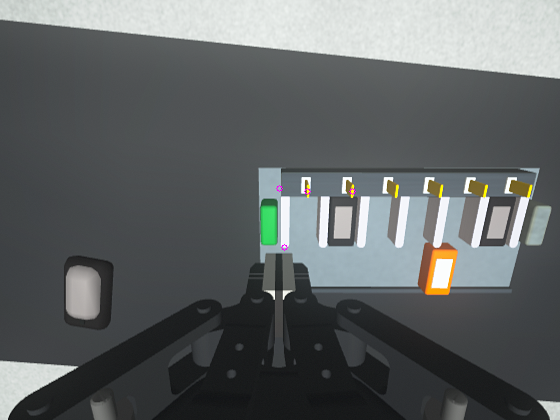

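Magenta projections of tabs 1 and 2 land on the yellow tabs at (307,189) and (352,190), and the nose point lands on the wall at (285,247), so the fit holds. Now I go down and sweep the three tabs.

```bash
python3 -m pendant '[[[0,0,0.2,0,0],[0,0,0.4,0,0],[0,0,0.6,0,0],[0,0,0.75,0,0],[0,0,0.85,0,0],[0,0,0.91,0,0],[0,0,0.91,0,0]]]' && python3 st.py && python3 -m pendant '[[[0,0.05,0,0,0],[0,0.1,0,0,0],[0,0.15,0,0,0],[0,0.2,0,0,0],[0,0.25,0,0,0],[0,0.3,0,0,0],[0,0.35,0,0,0],[0,0.4,0,0,0],[0,0.4,0,0,0]]]' && python3 st.py
```

```text
time_s: 2.95
eef_pos: [586.4, 126.3, 48.5]
ee_rot: [0.0, 0.999, 0.045, -0.001]
force: [0.9, 0.6, 0.5]
grip_width: 0.004
grip_force: 0.0
t 2.95 rackpos [ 78.1 142.8  48.5] yaw err deg -0.03 F [0.9 0.5 0.5] g 0.004
time_s: 3.85
eef_pos: [594.5, 46.3, 49.3]
ee_rot: [0.0, 0.999, 0.045, 0.0]
force: [0.0, 0.3, 0.1]
grip_width: -0.0
grip_force: 0.3
t 3.85 rackpos [78.9 62.4 49.3] yaw err deg -0.07 F [0.  0.3 0.1] g -0.0
```

```bash
python3 -m pendant '[[[0,0.05,0,0,0],[0,0.1,0,0,0],[0,0.15,0,0,0],[0,0.2,0,0,0],[0,0.21,0,0,0],[0,0.21,0,0,0]]]' && python3 st.py && python3 - <<'E'
from h import *
import cv2
a,_=ctrl.capture('wrist');b,_=ctrl.capture('scene')
cv2.imwrite('pics/f1.png',np.hstack([cv2.resize(a[100:300,180:480],(400,267)),cv2.resize(b[170:290,180:350],(378,267),interpolation=cv2.INTER_CUBIC)]))
E
```

```text
time_s: 4.45
eef_pos: [598.1, 5.3, 49.3]
ee_rot: [-0.0, 0.999, 0.045, 0.0]
force: [-0.3, -0.3, 0.2]
grip_width: 0.004
grip_force: 0.2
t 4.45 rackpos [78.9 21.3 49.3] yaw err deg -0.03 F [-0.3 -0.3  0.2] g 0.004
```

View pics/f1.png

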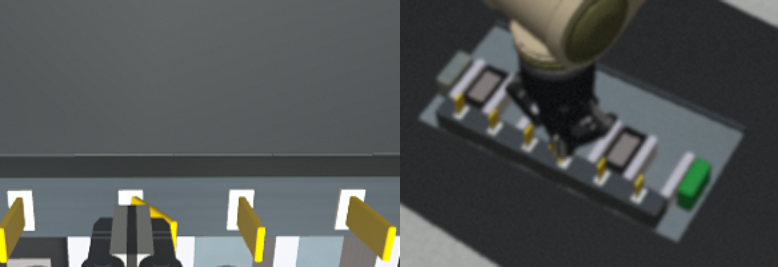

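In the wrist view the third tab (base at about (130,197)) is leaning ahead of the fingertip, and the fourth to sixth stand upright. I'll push 10 mm further to be sure of the lean, then lift.

```bash
python3 -m pendant '[[[0,0.03,0,0,0],[0,0.05,0,0,0],[0,0.05,0,0,0],[0,0.05,0,0,0]]]' && python3 - <<'E'
from h import *
import cv2
a,_=ctrl.capture('wrist')
cv2.imwrite('pics/f2.png',cv2.resize(a[160:300,200:480],(800,400),interpolation=cv2.INTER_CUBIC))
E
python3 st.py
```

```text
time_s: 4.95
eef_pos: [599.0, -4.3, 49.3]
ee_rot: [0.0, 0.999, 0.045, 0.0]
force: [-0.6, -0.2, 0.5]
grip_width: 0.004
grip_force: 0.3
t 5.0 rackpos [78.9 11.7 49.4] yaw err deg 0.01 F [-0.1  0.4  0.2] g 0.002
```

View pics/f2.png

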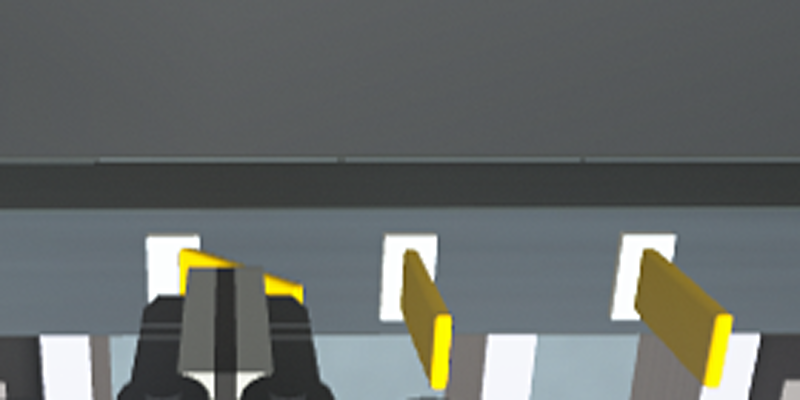

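The third tab (base (172,265)) is leaning far over, with its tip at (302,293); tabs 4 and 5, at (425,320) and (690,320), stand upright. Lifting, then going to the −y side of the drive.

```bash
python3 -m pendant '[[[0,0,-0.2,0,0],[0,0,-0.5,0,0],[-0.14,0.15,-0.5,0,0],[-0.28,0.3,-0.5,0,0],[-0.42,0.45,-0.5,0,0],[-0.575,0.6,-0.5,0,0],[-0.575,0.6,-0.5,0,0],[-0.575,0.6,-0.5,0,0]]]' && python3 st.py && python3 - <<'E'
from h import *
import cv2
C=cal('wrist');p=np.load('rack.npy')
im,d=ctrl.capture('wrist')
K,o,r=C
m=cv2.inRange(cv2.cvtColor(im,cv2.COLOR_BGR2HSV),(5,150,120),(20,255,255))
v,u=np.nonzero((m>0)&(d>0)); W=o+r.apply((np.c_[u,v,np.ones(len(u))]@np.linalg.inv(K).T)*d[v,u][:,None])
Q=w2r(W,p);Q=Q[(Q[:,2]>26)&(Q[:,2]<33)];print(len(Q),np.percentile(Q,[1,50,99],axis=0).round(1))
print(cv2.minAreaRect(Q[:,:2].astype(np.float32)))
cv2.imwrite('pics/w3.png',im)
E
```

```text
time_s: 5.8
eef_pos: [495.3, -134.5, 149.5]
ee_rot: [0.0, 0.999, 0.045, 0.0]
force: [0.4, -0.9, -0.2]
grip_width: 0.001
grip_force: 0.0
t 5.8 rackpos [ -36.2 -108.6  149.5] yaw err deg -0.08 F [ 0.3 -0.9 -0.2] g 0.001
842 [[-66.  -75.5  27.2]
 [-46.1 -59.9  29.5]
 [ -4.  -44.6  31.2]]
((-34.99919128417969, -59.989418029785156), (31.50698471069336, 62.42020797729492), 89.40193176269531)
```

View pics/w3.png

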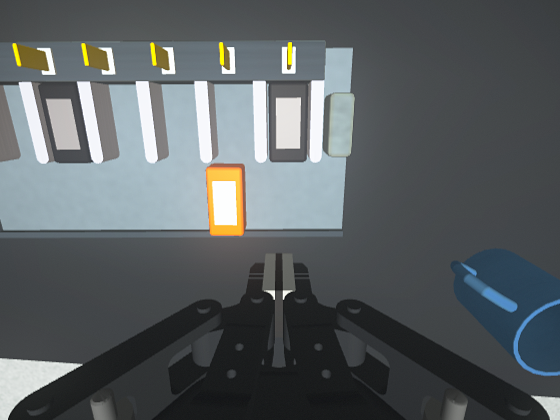

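Drive at rack (−35, −60), straight (orange at (226,200) in the picture). The fingertip is clear on its right-hand side. Going down beside it and pushing toward +y.

```bash
python3 -m pendant '[[[0,0,0.2,0,0],[0,0,0.4,0,0],[0,0,0.55,0,0],[0,0,0.65,0,0],[0,0,0.69,0,0],[0,0,0.69,0,0],[0,0,0.69,0,0]]]' && python3 st.py && python3 -m pendant '[[[0,-0.06,0,0,0],[0,-0.11,0,0,0],[0,-0.15,0,0,0],[0,-0.19,0,0,0],[0,-0.23,0,0,0],[0,-0.27,0,0,0],[0,-0.31,0,0,0],[0,-0.35,0,0,0],[0,-0.38,0,0,0],[0,-0.4,0,0,0],[0,-0.4,0,0,0]]]' && python3 st.py
cat >dr.py <<'E'
from h import *
import cv2,sys
p=np.load('rack.npy')
for n in sys.argv[1:]:
    K,o,r=cal(n);im,d=ctrl.capture(n);cv2.imwrite(f'pics/last_{n}.png',im)
    h=cv2.inRange(cv2.cvtColor(im,cv2.COLOR_BGR2HSV),(5,130,90),(20,255,255))
    v,u=np.nonzero((h>0)&(d>0)); W=o+r.apply((np.c_[u,v,np.ones(len(u))]@np.linalg.inv(K).T)*d[v,u][:,None])
    Q=w2r(W,p);Q=Q[(Q[:,2]>25)&(Q[:,2]<34)&(abs(Q[:,1])<170)]
    print(n,len(Q));
    if len(Q)>20: print(np.percentile(Q,[1,50,99],axis=0).round(1).tolist(),cv2.minAreaRect(Q[:,:2].astype(np.float32)))
E
python3 dr.py wrist top
```

```text
time_s: 6.55
eef_pos: [496.2, -134.0, 12.2]
ee_rot: [0.0, 0.999, 0.046, 0.001]
force: [0.3, -0.3, 0.5]
grip_width: 0.002
grip_force: 0.0
t 6.55 rackpos [ -35.3 -108.2   12.2] yaw err deg 0.05 F [ 0.2 -0.3  0.5] g 0.002
time_s: 7.65
eef_pos: [487.9, -53.9, 11.2]
ee_rot: [-0.0, 0.999, 0.046, -0.0]
force: [0.8, -0.3, -0.5]
grip_width: 0.003
grip_force: 0.0
t 7.65 rackpos [-36.3 -27.7  11.2] yaw err deg 0.04 F [ 0.7 -0.3 -0.5] g 0.003
wrist 3366
[[-44.2, -12.8, 25.5], [-13.7, 1.5, 29.6], [-4.1, 18.2, 31.2]] ((-25.463268280029297, 3.1124839782714844), (43.660804748535156, 32.09412384033203), 0.048652566969394684)
top 0
```

```bash
python3 -m pendant '[[[0,-0.03,0,0,0],[0,-0.06,0,0,0],[0,-0.085,0,0,0],[0,-0.1,0,0,0],[0,-0.1,0,0,0],[0,-0.1,0,0,0]]]' && python3 st.py && python3 dr.py wrist
```

```text
time_s: 8.35
eef_pos: [486.3, -34.5, 11.3]
ee_rot: [-0.0, 0.999, 0.045, -0.0]
force: [-0.5, 0.3, -0.6]
grip_width: 0.002
grip_force: 0.0
t 8.35 rackpos [-36.1  -8.2  11.3] yaw err deg 0.02 F [-0.4  0.3 -0.6] g 0.002
wrist 3367
[[-44.4, 7.2, 25.5], [-13.7, 21.3, 29.6], [-4.2, 38.2, 31.2]] ((-25.6796817779541, 23.01836395263672), (32.1406135559082, 43.700782775878906), 89.8398666381836)
```

The drive is centred at y ≈ 23 and straight. Backing off sideways, lifting, and going behind it with the fingers slightly open.

```bash
python3 -m pendant '[[[0,0.05,0,0,0],[0,0.08,0,0,0],[0,0.08,-0.2,0,0],[0,0.08,-0.45,0,0],[-0.15,0,-0.45,0,0.1],[-0.36,-0.156,-0.45,0,0.1],[-0.36,-0.156,-0.45,0,0.1],[-0.36,-0.156,-0.45,0,0.1],[-0.36,-0.156,-0.45,0,0.1]]]' && python3 st.py && python3 dr.py wrist
```

```text
time_s: 9.3
eef_pos: [412.9, -10.8, 101.6]
ee_rot: [0.0, 0.999, 0.045, 0.001]
force: [-0.6, -0.3, 0.6]
grip_width: 0.102
grip_force: 0.0
t 9.3 rackpos [-107.1   22.   101.6] yaw err deg -0.03 F [-0.7 -0.2  0.6] g 0.102
wrist 950
[[-67.6, 7.4, 27.0], [-32.1, 23.4, 29.2], [-5.3, 38.8, 31.0]] ((-36.55626678466797, 23.124008178710938), (62.798606872558594, 31.548206329345703), 0.10883156955242157)
```

View pics/last_wrist.png

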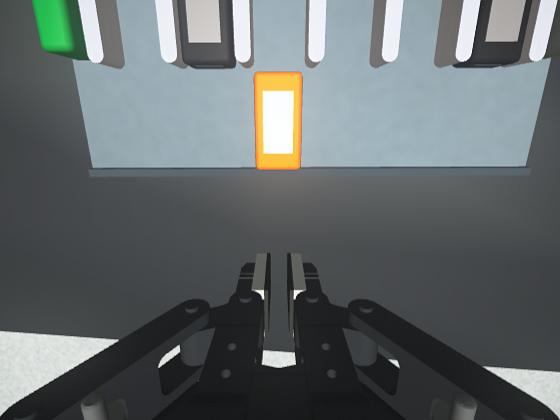

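The drive sits at (278,120) in the picture, directly in line with gap 3 (between the walls at (243,40) and (316,40)); rack (−36.6, 23.1). Going down behind the lip and pushing it in.

```bash
python3 -m pendant '[[[0,-0.005,0.2,0,0.04],[0,-0.005,0.35,0,0.04],[0,-0.005,0.43,0,0.04],[0,-0.005,0.43,0,0.04],[0,-0.005,0.43,0,0.04]]]' && python3 st.py && python3 -m pendant '[[[0.05,0,0,0,0.04],[0.1,0,0,0,0.04],[0.15,0,0,0,0.04],[0.19,0,0,0,0.04],[0.23,0,0,0,0.04],[0.26,0,0,0,0.04],[0.29,0,0,0,0.04],[0.3,0,0,0,0.04],[0.3,0,0,0,0.04]]]' && python3 st.py && python3 dr.py wrist
```

```text
time_s: 9.85
eef_pos: [412.4, -9.5, 15.6]
ee_rot: [0.0, 0.999, 0.045, 0.0]
force: [-0.3, 0.2, 0.4]
grip_width: 0.035
grip_force: 0.0
t 9.85 rackpos [-107.4   23.4   15.6] yaw err deg -0.01 F [-0.3  0.2  0.4] g 0.035
time_s: 10.75
eef_pos: [471.6, -3.6, 15.3]
ee_rot: [0.0, 0.999, 0.045, 0.0]
force: [0.3, 0.8, -0.3]
grip_width: 0.042
grip_force: 0.0
t 10.75 rackpos [-47.9  23.9  15.3] yaw err deg 0.01 F [ 0.4  0.7 -0.3] g 0.042
wrist 5893
[[-35.8, 7.9, 27.2], [4.0, 23.6, 29.7], [26.6, 39.0, 31.2]] ((-5.649669647216797, 23.37783432006836), (31.853801727294922, 64.63145446777344), 89.94226837158203)
```

```bash
python3 -m pendant '[[[0.03,0,0,0,0.04],[0.06,0,0,0,0.04],[0.09,0,0,0,0.04],[0.12,0,0,0,0.04],[0.15,0,0,0,0.04],[0.17,0,0,0,0.04],[0.18,0,0,0,0.04],[0.185,0,0,0,0.04],[0.185,0,0,0,0.04]]]' && python3 st.py && python3 dr.py wrist
```

```text
time_s: 11.7
eef_pos: [508.4, -0.2, 15.3]
ee_rot: [0.0, 0.999, 0.045, 0.0]
force: [0.3, 0.2, 0.3]
grip_width: 0.045
grip_force: 0.0
t 11.7 rackpos [-11.   23.9  15.3] yaw err deg 0.01 F [0.3 0.1 0.3] g 0.045
wrist 5879
[[1.1, 7.8, 27.3], [40.5, 23.5, 29.7], [63.1, 38.8, 31.2]] ((31.115440368652344, 23.36541748046875), (31.85181427001953, 64.06694030761719), 89.91654968261719)
```

Nearly home (x ≈ 31.5). A small extra nudge to feel the back stop.

```bash
python3 -m pendant '[[[0.005,0,0,0,0.04],[0.01,0,0,0,0.04],[0.01,0,0,0,0.04]]]' && python3 st.py
```

```text
time_s: 12.05
eef_pos: [509.3, -0.1, 15.2]
ee_rot: [-0.0, 0.999, 0.045, -0.001]
force: [-6.4, -1.3, 4.7]
grip_width: 0.041
grip_force: 3.1
t 12.05 rackpos [-10.1  24.   15.2] yaw err deg 0.02 F [-6.4 -0.7  4.7] g 0.041
```

The force has risen to 6 N, so the drive is against the back stop. Backing off, lifting and checking.

```bash
python3 -m pendant '[[[-0.05,0,0,0,0.04],[-0.2,0,0,0,0.04],[-0.4,0,0,0,0.04],[-0.4,0,-0.2,0,0.04],[-0.4,0,-0.4,0,0.04],[-0.4,0,-0.6,0,0.04],[-0.4,0,-0.6,0,0.04],[-0.4,0,-0.6,0,0.04],[-0.4,0,-0.6,0,0.04]]]' && python3 st.py && python3 dr.py wrist
```

```text
time_s: 12.95
eef_pos: [430.0, -7.1, 134.2]
ee_rot: [-0.0, 0.999, 0.045, -0.001]
force: [-0.5, -0.2, 0.5]
grip_width: 0.038
grip_force: 0.0
t 12.95 rackpos [-89.7  24.1 134.2] yaw err deg 0.0 F [-0.5 -0.1  0.5] g 0.038
wrist 2245
[[1.0, 7.6, 26.9], [32.8, 23.0, 29.7], [61.3, 38.8, 31.4]] ((31.507234573364258, 23.2303466796875), (31.645429611206055, 61.1910285949707), 89.93525695800781)
```

View pics/last_wrist.png

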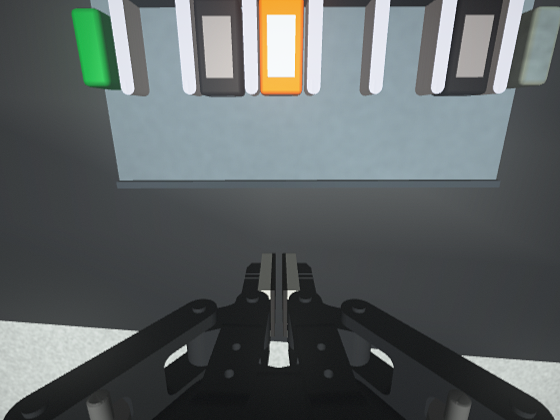

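The orange drive at (281,50) is in the third gap from the green end, flush with the mouths, next to the undisturbed black drive at (220,50). The arm is clear.

```bash
python3 -c "
from rig import ctrl
print(ctrl.finish_job())"
```

```text
the job is handed in; nothing more can be done
None
```

The first three tabs were flicked in turn from the green end, and the orange drive was pushed along the ledge into the third gap, home against the back stop; the job is handed in at about 13 s, but the hand-in returned no verdict.

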